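Build the tiered treat stand for the party-shop display

ROBOT

A 6-joint arm with a two-finger parallel gripper is mounted at the origin on the work surface. World frame = base frame: x ahead of the robot, y to its left, z up, the work surface at z = 0. Lengths are in m, angles in degrees, forces in N, time in s.
With the tool pointing down it reaches from about 0.375 to 0.9 m from the base axis. Payload 3.1 kg.
Tool frame: the origin (TCP) lies on the centre line of the jaws, within the pads' length; the fingertips stand 17 mm ahead of it and the grasp point (between the pads) lies 2 mm behind it; z points along the fingers, y is the line along which they close (so a half turn about z gives the same grasp; the last joint's range is limited). The gripper opens to 87 mm and grips with 3 to 60 N. Pads are 19 mm wide; open, the fingers measure 117 mm over their backs; the gripper's body (75 mm by 190 mm) begins 51 mm behind the grasp point.
Start: joints at [60.247, 30.224, 82.088, -0, 67.689, -10.227], TCP at [0.209, 0.589, 0.24] pointing down, gripper open.
Joint ranges: [-176.69, 176.69], [-43.24, 126.21], [12.49, 139.97], [-82, 262], [0, 151.66], [-163.58, 163.58]. Speed limits (degrees/s): [159.86, 159.86, 180, 180, 180, 180].

INTERFACE

Orientations are given as a 3x3 rotation matrix whose columns are the frame's x, y, z axes.
In Python, from rig import bot, imaging, finder gives the robot as it stands. The module is installed in compiled form; this text tells all that it offers.
- The arm moves only by the tool play_rows, never from a script. Its argument "motion" is a list that holds one entry, the list of rows, each a list of 6 numbers: the shift along the tool's x, y, z in a scale on which 1.0 is 400 mm, then the turn, a rotation vector about the tool's x, y, z in parts of the range, where 1.0 means 120 degrees. In form: [[[dx, dy, dz, wx, wy, wz], ...]]. A call has 1 to 8 rows; each row is the pose to reach, as a shift and turn from the pose commanded when the call began, along the tool's axes at that moment; what a row does not reach only later rows make up. A row lasts 1/12 s, in which the tool goes at most 41.7 mm and 7.16 degrees, less where a joint would pass 70% of its speed; a pose out of reach is approached as far as the arm can. No shift or turn number may pass 1 either way. A call with a gripper value outside its range is refused whole. "fingers" is the finger opening in m, from 0 to 0.087, set as the call begins (left out, the last holds). The fingers move at their own pace and stop on an object; the grip force is fixed at half the most. Time passes only in rows, so rows that repeat a pose let the fingers close. It gives the time, the measured TCP pose, the force, the opening and the grip force at its end, in the units of the state.
- bot.read_state(): the state, without advancing time (a new reading comes with each control period).
- imaging.capture(name): name is "scene" or "top"; returns a dict with "frame" (480x640x3 uint8, red, green, blue), "camera_matrix" (3x3 intrinsics, pixels), "R" (3x3) and "t" (3): a world point X has camera coordinates R X + t. Camera axes: x right, y down, z forward; pixel columns grow to the right and rows downward; lengths in m; the calibration is good to about 2 mm. A picture is of the moment at which its call begins. There is no depth.
- bot.hand_in(): hands the job in; it is judged then, once.
Trained networks look in the newest picture that a camera, given by its name, has taken for a name from the list of things; names that differ only in an ending like _2 or _b are one class to them, and where a whole thing is asked for, a point or a joint stands for the part that bears it (a point fixed in the world has none). Each returns a list of dicts, best first, with "confidence" (0 to 1); they miss things now and then, are a little off and sometimes report something else, mostly with a low value. They report only what shows in the picture. A call takes as long as a camera call. They do not tell look-alikes from the thing itself.
- finder.recognise(camera, name): "at" ([x, y, z] in m, in world coordinates, good to about 4 mm: the middle of the surface that is visible of it).
- finder.outline_of(camera, name): "pixels" (480x640 bool, what is visible of it).
The state is a dict: "time_s": time; "joint_positions": joint angles; "qvel": joint speeds; "tau": joint torques, N m; "position": TCP position; "tcp_rot": TCP orientation; "force": force on the tool from outside, world axes, zero at the start; "moment": the same for the moment, N m; "opening": opening from 0.0 (shut) to 1.0 (fully open); "grasp_force": force on a finger pad.
Only numpy, scipy, OpenCV 4.12 (cv2) and the standard library are available. Lean on these libraries where they do the work, as an engineer would, in place of code of your own. Each camera call takes 0.05 s, during which the arm holds its last target. There are 200 camera calls.

TASK

Build up the treat stand from the bottom: seat the gold tier on the purple base, then the silver tier on the gold one, then the green tier on the silver one, and last the blue topper on the green tier, each fully down over the boss below, upright and let go before the next is added. Set the parts down gently rather than dropping them, and leave the spare black tier and the other things on the table where they are.

Things in the scene. Friction and masses are not known exactly. Their poses are not given: they have to be found in the camera images.
- stand_base: purple stand base, fixed to the table: a disc 140 mm in diameter, 12 mm high, with a 52 mm hub whose flat top is 30 mm above the origin, and on it a tapered boss (28 mm across at its foot, 18 mm at its tip) to 41 mm. Origin: centre of its underside, on the table; z up.
- gold_tier: gold tier, loose, upright: round plate 160 mm across, z 14 to 19 mm (rim bead to 21); on it a solid round hub 52 mm across, z 19 to 65 mm (grip here), topped by a tapered boss (28 mm to 18 mm across) to z 76 mm. Under the plate a foot 52 mm across with a 40 mm bore 14 mm deep, which drops over the boss below and rests on that hub top. Origin: centre of foot underside; z up. About 0.25 kg.
- silver_tier: silver tier, loose, upright: round plate 130 mm across, z 14 to 19 mm (rim bead to 21); on it a solid round hub 52 mm across, z 19 to 65 mm (grip here), topped by a tapered boss (28 mm to 18 mm across) to z 76 mm. Under the plate a foot 52 mm across with a 40 mm bore 14 mm deep, which drops over the boss below and rests on that hub top. Origin: centre of foot underside; z up. About 0.2 kg.
- green_tier: green tier, loose, upright: round plate 100 mm across, z 14 to 19 mm (rim bead to 21); on it a solid round hub 52 mm across, z 19 to 65 mm (grip here), topped by a tapered boss (28 mm to 18 mm across) to z 76 mm. Under the plate a foot 52 mm across with a 40 mm bore 14 mm deep, which drops over the boss below and rests on that hub top. Origin: centre of foot underside; z up. About 0.15 kg.
- topper: blue topper, loose, upright: a round foot 52 mm across and 18 mm high, open below with the same 40 mm bore, 14 mm deep, that drops over a tier's boss; on it a round stem 28 mm in diameter, from 18 to 62 mm above the origin, to be gripped, with a dome to 76 mm. Origin: centre of the foot's underside; z up along the stem. About 0.1 kg.
- black_tier: black spare tier, loose, upright: round plate 100 mm across, z 14 to 19 mm (rim bead to 21); on it a solid round hub 52 mm across, z 19 to 65 mm (grip here), topped by a tapered boss (28 mm to 18 mm across) to z 76 mm. Under the plate a foot 52 mm across with a 40 mm bore 14 mm deep, which drops over the boss below and rests on that hub top. Origin: centre of foot underside; z up. Leave it.
- tumbler: clear glass tumbler, loose, upright, 72 mm across the rim, 90 mm high; leave it alone. Origin: centre of its underside.
- ribbon_spool: ribbon spool, loose, lying flat: orange ribbon between white flanges 72 mm in diameter, 38 mm high; leave it alone. Origin: centre of its underside.
- gift_box: red gift box with a gold band, loose, 70 x 70 mm, 62 mm high; leave it alone. Origin: centre of its underside.
- sweet_jar: amber glass jar with a yellow cap, loose, upright, 68 mm in diameter, 85 mm high; leave it alone. Origin: centre of its underside.
There are look-alikes about, which are no part of the job. Several things look just like the silver_tier: the one meant starts farthest from the robot's base.

How it is judged (in metres and radians):
On the way, in this order (a step that is already met when the one before it is completed fails the run):
1. the gold tier is seated on the purple base and let go (z of gold_tier in the frame of stand_base between 0.026 and 0.034 m and horizontal distance between gold_tier and stand_base below 0.01 m and angle between gold_tier's own z axis and vertical below 0.06 rad and contact force between the fingers and gold_tier below 0.1 N and linear speed of gold_tier below 0.02 m/s), for 0.2 s.
2. the silver tier is seated on the gold tier and let go (z of silver_tier in the frame of gold_tier between 0.061 and 0.069 m and horizontal distance between silver_tier and gold_tier below 0.01 m and angle between silver_tier's own z axis and vertical below 0.06 rad and contact force between the fingers and silver_tier below 0.1 N and linear speed of silver_tier below 0.02 m/s), for 0.2 s.
3. the green tier is seated on the silver tier and let go (z of green_tier in the frame of silver_tier between 0.061 and 0.069 m and horizontal distance between green_tier and silver_tier below 0.01 m and angle between green_tier's own z axis and vertical below 0.06 rad and contact force between the fingers and green_tier below 0.1 N and linear speed of green_tier below 0.02 m/s), for 0.2 s.
4. the blue topper is seated on the green tier and let go (z of topper in the frame of green_tier between 0.061 and 0.069 m and horizontal distance between topper and green_tier below 0.01 m and angle between topper's own z axis and vertical below 0.06 rad and contact force between the fingers and topper below 0.1 N and linear speed of topper below 0.02 m/s), for 0.2 s.
At the end, for the whole second after the job is handed in: On the purple base stand, from the bottom up, the gold, silver and green tiers and the blue topper, each resting fully on the hub below (height within 4 mm, centre within 10 mm of the part beneath, tilt under 0.06 rad), all released and at rest (all of step 1 and all of step 2 and all of step 3 and all of step 4); the robot touches nothing.
It fails at once if the spare black tier, tumbler, ribbon spool, gift box or sweet jar is pushed more than 30 mm from its place (distance of any of black_tier, tumbler, ribbon_spool, gift_box, sweet_jar from where it was at the start of the episode above 0.03 m).
It fails at once if a tier or the topper is dropped: moves faster than 0.7 m/s (a fall of about 25 mm) with no finger on it ((linear speed of gold_tier above 0.7 m/s and contact force between the fingers and gold_tier below 0.05 N) or (linear speed of silver_tier above 0.7 m/s and contact force between the fingers and silver_tier below 0.05 N) or (linear speed of green_tier above 0.7 m/s and contact force between the fingers and green_tier below 0.05 N) or (linear speed of topper above 0.7 m/s and contact force between the fingers and topper below 0.05 N)).
It also fails if it takes over 120 s, if anything falls off the work surface, if the arm or the gripper's body presses on something with over 40 N, if the wrist force passes 120 N, or if a joint passes its speed limit or range.

## Working session

There is one attempt and no reset: what is moved stays moved. The work goes in short steps, Python scripts to look and compute and a tool call to move; the robot and the scene stay as the last step left them, time stands still between calls to the robot, and variables do not carry over. Pictures are saved under pics/ and viewed, at most 14 in all, crops included, and the job is handed in when it is done.

Besides the shell and the picture viewer there is one more tool, called after "Request:" by a JSON object that holds its "fn" and its "kwargs", one argument or row to a line. play_rows: Moves the arm, as the interface text tells. Its arguments: {"type":"object","properties":{"motion":{"type":"array"},"fingers":{"type":"number"}},"required":["motion"]}

```bash
mkdir -p pics; python3 - <<'E'
from rig import bot, imaging, finder
import cv2,numpy as np
s=bot.read_state();print({k:np.round(v,3).tolist() for k,v in s.items()})
for c in("scene","top"):
    d=imaging.capture(c);cv2.imwrite(f"pics/{c}0.png",d["frame"][:,:,::-1])
    print(c,np.round(d["camera_matrix"],1).tolist(),np.round(d["R"],3).tolist(),np.round(d["t"],3).tolist())
    for n in("stand_base","gold_tier","silver_tier","green_tier","topper","black_tier","tumbler","ribbon_spool","gift_box","sweet_jar"):
        print(n,[(np.round(r["at"],3).tolist(),round(r["confidence"],2)) for r in finder.recognise(c,n)])
E
```

```text
{'time_s': 0.0, 'joint_positions': [60.246, 30.278, 82.157, -0.001, 67.686, -10.224], 'qvel': [0.056, 0.006, 0.009, -0.051, -0.014, -0.026], 'tau': [0.001, -44.005, -17.659, 0.063, 0.058, -0.0], 'position': [0.209, 0.588, 0.239], 'tcp_rot': [[-0.942, 0.334, -0.001], [0.334, 0.942, -0.002], [0.0, -0.002, -1.0]], 'force': [-0.084, -0.502, -0.283], 'moment': [0.01, -0.012, 0.002], 'grasp_force': 0.0, 'opening': 0.999}
scene [[596.6, 0.0, 333.2], [0.0, 596.6, 248.3], [0.0, 0.0, 1.0]] [[-0.162, 0.987, 0.008], [0.851, 0.144, -0.504], [-0.499, -0.075, -0.863]] [0.083, -0.351, 1.637]
stand_base [([0.519, 0.429, 0.012], 0.73)]
gold_tier [([0.693, 0.086, 0.018], 0.62)]
silver_tier [([0.198, 0.291, 0.014], 0.7), ([0.483, 0.109, 0.019], 0.64), ([0.204, -0.278, 0.016], 0.59)]
green_tier [([0.692, -0.074, 0.02], 0.68), ([0.476, -0.09, 0.035], 0.56)]
topper [([0.622, -0.27, 0.017], 0.72), ([0.693, 0.086, 0.02], 0.5)]
black_tier [([0.523, -0.435, 0.018], 0.94)]
tumbler [([0.612, 0.292, 0.054], 0.67)]
ribbon_spool [([0.474, -0.09, 0.035], 0.65)]
gift_box [([0.387, -0.267, 0.064], 0.87)]
sweet_jar [([0.392, 0.284, 0.068], 0.84), ([0.386, -0.268, 0.059], 0.58)]
top [[436.8, 0.0, 328.6], [0.0, 436.8, 240.2], [0.0, 0.0, 1.0]] [[-0.01, -1.0, -0.008], [-0.989, 0.011, -0.145], [0.146, 0.006, -0.989]] [0.004, 0.457, 1.181]
stand_base [([0.502, 0.43, 0.009], 0.57)]
gold_tier [([0.677, 0.083, 0.022], 0.88)]
silver_tier [([0.185, 0.288, 0.017], 0.95), ([0.188, -0.279, 0.02], 0.88), ([0.47, 0.107, 0.019], 0.74)]
green_tier [([0.668, -0.078, 0.022], 0.79)]
topper [([0.607, -0.268, 0.016], 0.7)]
black_tier [([0.508, -0.434, 0.021], 0.65), ([0.506, 0.428, 0.01], 0.64)]
tumbler [([0.623, 0.297, 0.05], 0.87)]
ribbon_spool [([0.464, -0.09, 0.034], 0.81)]
gift_box [([0.607, -0.27, 0.016], 0.63), ([0.368, -0.266, 0.064], 0.6), ([0.462, -0.089, 0.036], 0.27)]
sweet_jar [([0.371, 0.276, 0.087], 0.64)]
```

View pics/scene0.png

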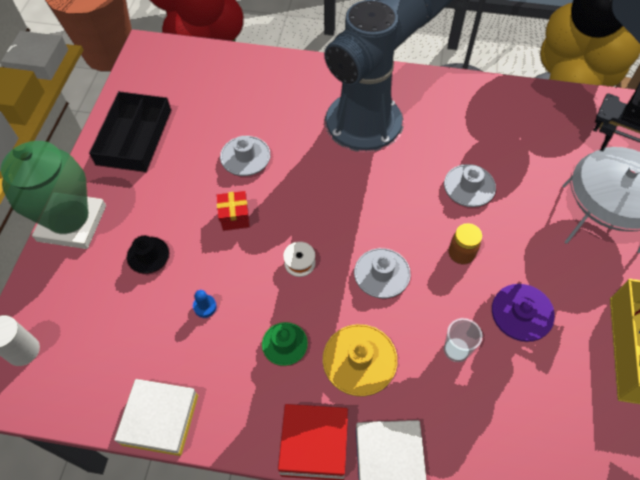

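View pics/top0.png

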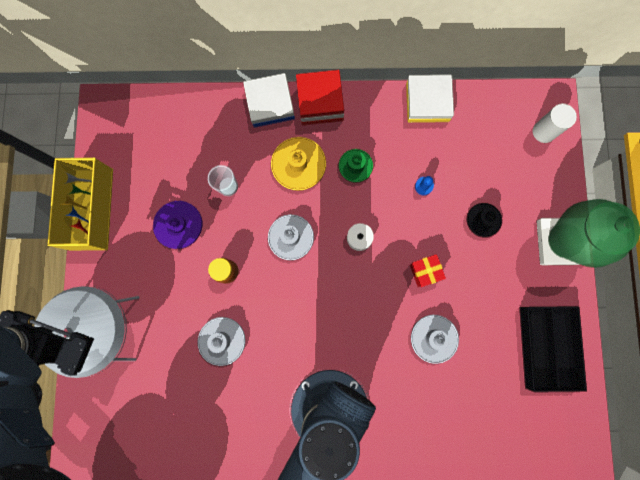

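The scene camera shows the purple base at (523,312), gold (361,358), green (285,343) and the topper (204,304). Silver look-alikes in the top view:
- (291,237), about 0.49 m from the base
- (221,341), about 0.35 m
- (435,339), about 0.34 m

The farthest is the one at (291,237). Other possible mix-ups are the black tier at (485,219) for green, and the grey tray at (78,330). I'll check the choice with one crop and measure the centres by silhouette fit.

```bash
cat > h.py <<'E'
from rig import bot, imaging, finder
import cv2,numpy as np
from scipy.optimize import minimize
D=lambda d:[(0,.026),(.014,.026),(.014,d/2),(.021,d/2),(.065,.026),(.065,.014),(.076,.009)]
PARTS=dict(stand_base=[(0,.07),(.012,.07),(.03,.026),(.03,.014),(.041,.009)],gold_tier=D(.16),silver_tier=D(.13),green_tier=D(.1),
 topper=[(0,.026),(.018,.026),(.018,.014),(.062,.014),(.070,.010),(.076,.002)])
A=np.linspace(0,2*np.pi,72)
def proj(c,P): 
    Q=P@c["R"].T+c["t"]; p=Q@c["camera_matrix"].T; return p[:,:2]/p[:,2:]
def sil(c,name,x,y,z=0,S=4):
    m=np.zeros((480*S,640*S),np.uint8); pr=PARTS[name]
    for (z0,r0),(z1,r1) in zip(pr[:-1],pr[1:]):
        P=np.vstack([np.c_[x+r*np.cos(A),y+r*np.sin(A),np.full(72,z+h)] for h,r in((z0,r0),(z1,r1))])
        if name!="topper" and abs(r0-r1)>.02 and z1>z0: # plate top to hub: separate
            P=np.vstack([np.c_[x+min(r0,r1)*np.cos(A),y+min(r0,r1)*np.sin(A),np.full(72,z+h)] for h in(z0,z1)])
        cv2.fillConvexPoly(m,cv2.convexHull((proj(c,P)*S+S/2).astype(np.int32)),255)
    return cv2.resize(m,(640,480),interpolation=cv2.INTER_AREA)/255.
def fit(c,name,mask,x,y,z=0):
    f=lambda v:np.abs(sil(c,name,v[0],v[1],z)-mask).sum()
    r=minimize(f,[x,y],method="Nelder-Mead",options=dict(initial_simplex=[[x,y],[x+.01,y],[x,y+.01]],xatol=2e-4,fatol=.5))
    return r.x,r.fun/mask.sum()
def locate(name,near,z=0,cams=("scene","top")):
    out=[]
    for cn in cams:
        c=imaging.capture(cn); pn=proj(c,np.array([[*near,z+.02]]))[0]
        for o in finder.outline_of(cn,name):
            ys,xs=np.nonzero(o["pixels"])
            if len(xs) and np.hypot(xs.mean()-pn[0],ys.mean()-pn[1])<30:
                p,e=fit(c,name,o["pixels"].astype(float),*near,z); out.append(p); print(name,cn,p.round(4),"err",round(e,3),len(xs)); break
        else: print(name,cn,"none")
    return np.mean(out,0) if out else None
E
python3 - <<'E'
from h import *
for n,p in dict(stand_base=(.51,.43),gold_tier=(.685,.085),silver_tier=(.477,.108),green_tier=(.68,-.076),topper=(.614,-.27)).items(): print(n,locate(n,p))
c=imaging.capture("top")["frame"][170:380,180:480,::-1];cv2.imwrite("pics/crop.png",cv2.resize(c,None,fx=2.6,fy=2.6))
E
```

```text
stand_base scene [0.5113 0.4329] err 0.024 2972
stand_base top [0.5117 0.4338] err 0.061 1823
stand_base [0.51148259 0.43335408]
gold_tier scene [0.686  0.0861] err 0.039 4175
gold_tier top none
gold_tier [0.6859785 0.0861335]
silver_tier scene [0.4706 0.108 ] err 0.027 2254
silver_tier top [0.4699 0.1074] err 0.028 1665
silver_tier [0.47024555 0.10770752]
green_tier scene [ 0.6778 -0.0797] err 0.043 1598
green_tier top [ 0.678  -0.0804] err 0.043 910
green_tier [ 0.67790274 -0.08004418]
topper scene [ 0.6172 -0.2761] err 0.07 505
topper top [ 0.6169 -0.2755] err 0.074 292
topper [ 0.61706043 -0.2758298 ]
```

View pics/crop.png

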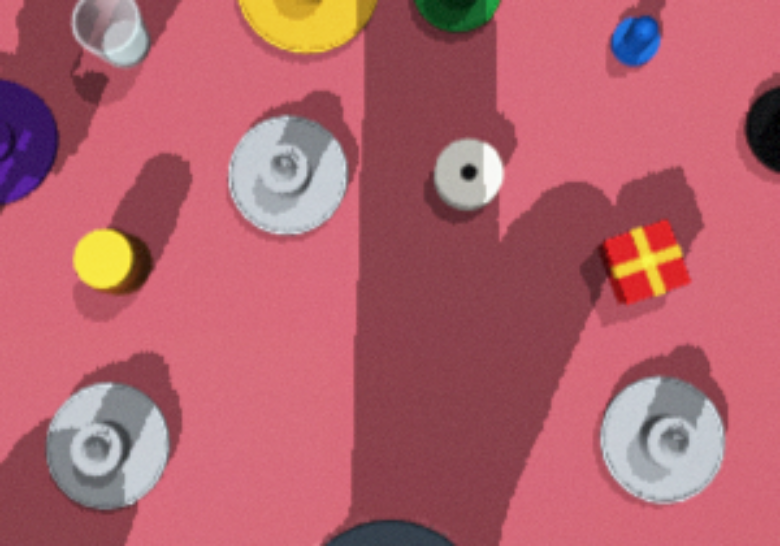

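The crop confirms it: the silver tier at crop (288,175) is clearly farthest from the arm's base; the other two, at (108,447) and (663,440), are nearer. I'll go to gold first, turning the tool square to the world axes on the way.

Units first: shifts go in shares of 400 mm and turns go in shares of 120 degrees. So -0.25 m is -0.625, -0.22 m is -0.55, -19.5 degrees is -0.1625.

Request:
{"fn": "play_rows", "kwargs": {
  "motion": [
    [[-0.045,-0.0225,0,0,0,-0.0167],[-0.1125,-0.0575,0,0,0,-0.0417],[-0.2,-0.1025,0,0,0,-0.0667],[-0.2875,-0.1475,0,0,0,-0.0917],[-0.375,-0.1925,0,0,0,-0.1167],[-0.4625,-0.2375,0,0,0,-0.1417],[-0.55,-0.2825,0,0,0,-0.1625],[-0.625,-0.3175,0,0,0,-0.1625]]
  ],
  "fingers": 0.087
}}

```text
time_s: 2.82
position: [0.4035, 0.3837, 0.2397]
tcp_rot: [[-1.0, -0.0, 0.0], [-0.0, 1.0, -0.0], [-0.0, -0.0, -1.0]]
force: [0.2, 0.6, 0.2]
opening: 0.998
grasp_force: 0.0
```

In the tool's units: -0.217 m is -0.5425, -0.19 m is -0.475.

Request:
{"fn": "play_rows", "kwargs": {
  "motion": [
    [[-0.0375,-0.04,0,0,0,0],[-0.1,-0.105,0,0,0,0],[-0.17,-0.1775,0,0,0,0],[-0.24,-0.25,0,0,0,0],[-0.31,-0.325,0,0,0,0],[-0.38,-0.4,0,0,0,0],[-0.45,-0.475,0,0,0,0],[-0.5125,-0.5425,0,0,0,0]]
  ]
}}

```text
time_s: 3.48
position: [0.6086, 0.1665, 0.2397]
tcp_rot: [[-1.0, 0.001, 0.001], [0.001, 1.0, -0.0], [-0.001, -0.0, -1.0]]
force: [1.0, 0.4, -0.4]
opening: 0.998
grasp_force: 0.0
```

Request:
{"fn": "play_rows", "kwargs": {
  "motion": [
    [[-0.0625,-0.0675,0,0,0,0],[-0.12,-0.13,0,0,0,0],[-0.16,-0.1725,0,0,0,0],[-0.185,-0.1975,0.0125,0,0,0],[-0.1975,-0.205,0.0375,0,0,0],[-0.1975,-0.205,0.0625,0,0,0],[-0.1975,-0.205,0.075,0,0,0],[-0.1975,-0.205,0.075,0,0,0]]
  ]
}}

```text
time_s: 4.15
position: [0.6831, 0.0883, 0.2067]
tcp_rot: [[-1.0, -0.001, -0.006], [-0.001, 1.0, 0.001], [0.006, 0.001, -1.0]]
force: [-0.6, -0.7, -0.8]
opening: 1.0
grasp_force: 0.0
```

In the tool's units: 0.15 m is 0.375, -0.002 m is -0.005.

Request:
{"fn": "play_rows", "kwargs": {
  "motion": [
    [[-0.005,-0.005,0.0375,0,0,0],[-0.005,-0.005,0.1,0,0,0],[-0.005,-0.005,0.175,0,0,0],[-0.005,-0.005,0.25,0,0,0],[-0.005,-0.005,0.3125,0,0,0],[-0.005,-0.005,0.355,0,0,0],[-0.005,-0.005,0.375,0,0,0],[-0.005,-0.005,0.375,0,0,0]]
  ]
}}

```text
time_s: 4.82
position: [0.6857, 0.086, 0.0575]
tcp_rot: [[-1.0, -0.001, -0.005], [-0.001, 1.0, 0.0], [0.005, 0.0, -1.0]]
force: [-1.4, 0.4, 0.7]
opening: 0.999
grasp_force: 0.0
```

```bash
python3 - <<'E'
from h import *
s=bot.read_state();print(s["position"],np.round(s["tcp_rot"],4).tolist())
E
```

```text
[0.68570703 0.08603439 0.05746131] [[-1.0, -0.0011, -0.0048], [-0.0011, 1.0, 0.0003], [0.0048, 0.0003, -1.0]]
```

In the tool's units: 0.011 m is 0.0275, 0.006 m is 0.015, -0.28 degrees is -0.0023.

Request:
{"fn": "play_rows", "kwargs": {
  "motion": [
    [[0,0,0.015,0,-0.0023,0],[0,0,0.0275,0,-0.0023,0],[0,0,0.0275,0,-0.0023,0]]
  ]
}}

```text
time_s: 5.07
position: [0.688, 0.0849, 0.049]
tcp_rot: [[-1.0, 0.0, 0.006], [0.0, 1.0, -0.0], [-0.006, -0.0, -1.0]]
force: [0.0, -0.5, -0.4]
opening: 1.001
grasp_force: 0.0
```

Request:
{"fn": "play_rows", "kwargs": {
  "motion": [
    [[0,0,0,0,0,0],[0,0,0,0,0,0],[0,0,0,0,0,0],[0,0,0,0,0,0],[0,0,0,0,0,0],[0,0,0,0,0,0],[0,0,0,0,0,0],[0,0,0,0,0,0]]
  ],
  "fingers": 0.03
}}

```text
time_s: 5.73
position: [0.688, 0.0846, 0.0487]
tcp_rot: [[-1.0, 0.001, 0.005], [0.001, 1.0, -0.0], [-0.005, -0.0, -1.0]]
force: [-0.6, -0.4, 1.1]
opening: 0.584
grasp_force: 30.0
```

In the tool's units: -0.14 m is -0.35, -0.03 m is -0.075, 0.28 degrees is 0.0023.

Request:
{"fn": "play_rows", "kwargs": {
  "motion": [
    [[0,0,-0.01,0,0.0023,0],[0,0,-0.03,0,0.0023,0],[0,0,-0.075,0,0.0023,0],[0,0,-0.1375,0,0.0023,0],[0,0,-0.2125,0,0.0023,0],[0,0,-0.275,0,0.0023,0],[0,0,-0.325,0,0.0023,0],[0,0,-0.35,0,0.0023,0]]
  ]
}}

```text
time_s: 6.4
position: [0.6886, 0.0847, 0.1923]
tcp_rot: [[-1.0, 0.0, 0.005], [0.0, 1.0, -0.0], [-0.005, -0.0, -1.0]]
force: [0.4, -0.4, -1.8]
opening: 0.593
grasp_force: 30.0
```

In the tool's units: 0.206 m is 0.515, 0.005 m is 0.0125.

Request:
{"fn": "play_rows", "kwargs": {
  "motion": [
    [[0.0125,0.025,0,0,0,0],[0.0375,0.075,0,0,0,0],[0.07,0.14,0,0,0,0],[0.1075,0.215,0,0,0,0],[0.145,0.29,0,0,0,0],[0.1825,0.365,0,0,0,0],[0.22,0.44,0,0,0,0],[0.2575,0.515,0,0,0,0]]
  ]
}}

```text
time_s: 7.07
position: [0.5814, 0.2922, 0.1863]
tcp_rot: [[-1.0, 0.0, -0.005], [0.0, 1.0, -0.001], [0.005, -0.001, -1.0]]
force: [0.5, -0.0, -2.1]
opening: 0.593
grasp_force: 30.0
```

In the tool's units: 0.141 m is 0.3525, 0.068 m is 0.17.

Request:
{"fn": "play_rows", "kwargs": {
  "motion": [
    [[0.0375,0.075,0,0,0,0],[0.0725,0.1475,0,0,0,0],[0.105,0.215,0,0,0,0],[0.1325,0.2725,0,0,0,0],[0.1525,0.3175,0,0,0,0],[0.165,0.3425,0,0,0,0],[0.17,0.3525,0,0,0,0],[0.17,0.3525,0,0,0,0]]
  ]
}}

```text
time_s: 7.73
position: [0.515, 0.4321, 0.1873]
tcp_rot: [[-1.0, -0.001, -0.002], [-0.001, 1.0, -0.001], [0.002, -0.001, -1.0]]
force: [-0.3, -0.5, -3.3]
opening: 0.59
grasp_force: 30.0
```

```bash
python3 - <<'E'
from h import *
c=imaging.capture("scene");cv2.imwrite("pics/carry1.png",c["frame"][:,:,::-1])
s=bot.read_state();print(s["position"],np.round(s["tcp_rot"],4).tolist(),s["time_s"])
z=s["position"][2]-.0487
locate("gold_tier",s["position"][:2],z)
E
```

```text
[0.51590268 0.43122169 0.18762466] [[-1.0, -0.0001, -0.0012], [-0.0001, 1.0, -0.0015], [0.0012, -0.0015, -1.0]] 7.7833
gold_tier scene [0.5136 0.4324] err 0.657 2724
gold_tier top [0.5149 0.4317] err 1.553 1245
```

In the tool's units: 0.09 m is 0.225, 0.002 m is 0.005.

Request:
{"fn": "play_rows", "kwargs": {
  "motion": [
    [[0.005,0.0025,0.02,0,0,0],[0.005,0.0025,0.055,0,0,0],[0.005,0.0025,0.105,0,0,0],[0.005,0.0025,0.155,0,0,0],[0.005,0.0025,0.1925,0,0,0],[0.005,0.0025,0.2175,0,0,0],[0.005,0.0025,0.225,0,0,0],[0.005,0.0025,0.225,0,0,0]]
  ]
}}

```text
time_s: 8.65
position: [0.5141, 0.4321, 0.0975]
tcp_rot: [[-1.0, 0.001, -0.002], [0.001, 1.0, -0.001], [0.002, -0.001, -1.0]]
force: [0.6, -0.5, -2.9]
opening: 0.591
grasp_force: 30.0
```

In the tool's units: 0.016 m is 0.04, 0.014 m is 0.035.

Request:
{"fn": "play_rows", "kwargs": {
  "motion": [
    [[0,0,0.0075,0,0,0],[0,0,0.015,0,0,0],[0,0,0.0225,0,0,0],[0,0,0.03,0,0,0],[0,0,0.035,0,0,0],[0,0,0.04,0,0,0],[0,0,0.04,0,0,0],[0,0,0.04,0,0,0]]
  ]
}}

```text
time_s: 9.32
position: [0.5143, 0.4327, 0.0824]
tcp_rot: [[-1.0, 0.0, -0.0], [0.0, 1.0, -0.0], [0.0, -0.0, -1.0]]
force: [0.0, 0.0, -3.1]
opening: 0.589
grasp_force: 30.0
```

Not yet in contact (still carrying about 3 N). Expected seat is z ≈ 0.079.

Request:
{"fn": "play_rows", "kwargs": {
  "motion": [
    [[0,0,0.0025,0,0,0],[0,0,0.005,0,0,0],[0,0,0.0075,0,0,0],[0,0,0.01,0,0,0],[0,0,0.01,0,0,0]]
  ]
}}

```text
time_s: 9.73
position: [0.5144, 0.4328, 0.0788]
tcp_rot: [[-1.0, 0.0, 0.0], [0.0, 1.0, 0.0], [-0.0, 0.0, -1.0]]
force: [-1.0, -1.0, -1.4]
opening: 0.588
grasp_force: 30.0
```

In the tool's units: 0.001 m is 0.0025, 0.0005 m is 0.0013.

Request:
{"fn": "play_rows", "kwargs": {
  "motion": [
    [[0,0,0.0013,0,0,0],[0,0,0.0025,0,0,0],[0,0,0.0025,0,0,0]]
  ]
}}

```text
time_s: 9.98
position: [0.5143, 0.4328, 0.0786]
tcp_rot: [[-1.0, 0.0, 0.0], [0.0, 1.0, 0.0], [-0.0, 0.0, -1.0]]
force: [-2.5, -1.0, 5.7]
opening: 0.594
grasp_force: 30.0
```

Request:
{"fn": "play_rows", "kwargs": {
  "motion": [
    [[0,0,0,0,0,0],[0,0,0,0,0,0],[0,0,0,0,0,0],[0,0,0,0,0,0],[0,0,0,0,0,0],[0,0,0,0,0,0]]
  ],
  "fingers": 0.087
}}

```text
time_s: 10.48
position: [0.5145, 0.4328, 0.0773]
tcp_rot: [[-1.0, 0.001, 0.0], [0.001, 1.0, 0.0], [-0.0, 0.0, -1.0]]
force: [-0.2, -0.8, -0.7]
opening: 0.946
grasp_force: 0.0
```

In the tool's units: -0.13 m is -0.325, -0.12 m is -0.3.

Request:
{"fn": "play_rows", "kwargs": {
  "motion": [
    [[0,0,-0.0125,0,0,0],[0,0,-0.05,0,0,0],[0,0,-0.1125,0,0,0],[0,0,-0.1875,0,0,0],[0,0,-0.25,0,0,0],[0,0,-0.3,0,0,0],[0,-0.0375,-0.325,0,0,0],[0.005,-0.1125,-0.325,0,0,0]]
  ]
}}

```text
time_s: 11.15
position: [0.5143, 0.3901, 0.211]
tcp_rot: [[-1.0, -0.003, 0.008], [-0.003, 1.0, 0.005], [-0.008, 0.005, -1.0]]
force: [-0.1, -0.6, 0.7]
opening: 0.999
grasp_force: 0.0
```

In the tool's units: -0.277 m is -0.6925, 0.044 m is 0.11.

Request:
{"fn": "play_rows", "kwargs": {
  "motion": [
    [[0.015,-0.095,0,0,0,0],[0.03,-0.195,0,0,0,0],[0.045,-0.295,0,0,0,0],[0.06,-0.395,0,0,0,0],[0.075,-0.495,0,0,0,0],[0.09,-0.5875,0,0,0,0],[0.1025,-0.655,0,0,0,0],[0.11,-0.6925,0,0,0,0]]
  ]
}}

```text
time_s: 11.82
position: [0.4661, 0.1072, 0.2072]
tcp_rot: [[-1.0, 0.003, -0.003], [0.003, 1.0, -0.001], [0.003, -0.001, -1.0]]
force: [0.5, 0.4, -0.2]
opening: 1.0
grasp_force: 0.0
```

```bash
python3 - <<'E'
from h import *
print("gold placed");locate("gold_tier",(.512,.433),.03)
c=imaging.capture("scene");cv2.imwrite("pics/g1.png",cv2.resize(c["frame"][220:420,300:620,::-1],None,fx=2.4,fy=2.4))
print(bot.read_state()["position"])
E
```

```text
gold placed
gold_tier scene [0.5109 0.4338] err 0.022 3889
gold_tier top [0.5124 0.435 ] err 0.041 2540
[0.46807469 0.11080226 0.20749713]
```

View pics/g1.png

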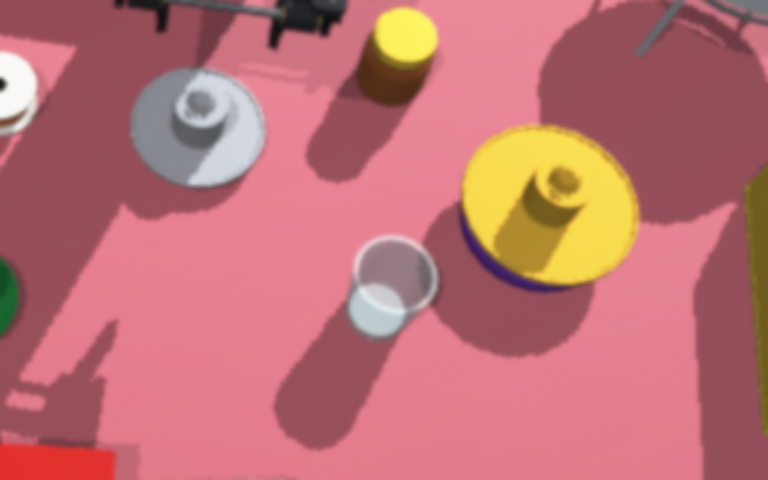

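The gold tier lies flat on the purple base at crop (550,205), about 1 mm off centre. Now the silver tier at crop (198,127).

In the tool's units: 0.159 m is 0.3975, -0.003 m is -0.0075.

Request:
{"fn": "play_rows", "kwargs": {
  "motion": [
    [[-0.0025,-0.005,0.03,0,0,0],[-0.005,-0.0075,0.0925,0,0,0],[-0.005,-0.0075,0.1675,0,0,0],[-0.005,-0.0075,0.2425,0,0,0],[-0.005,-0.0075,0.31,0,0,0],[-0.005,-0.0075,0.3625,0,0,0],[-0.005,-0.0075,0.3925,0,0,0],[-0.005,-0.0075,0.3975,0,0,0]]
  ]
}}

```text
time_s: 12.73
position: [0.4689, 0.1089, 0.0461]
tcp_rot: [[-1.0, -0.002, -0.005], [-0.002, 1.0, 0.0], [0.005, 0.0, -1.0]]
force: [-0.4, 0.0, -0.2]
opening: 1.004
grasp_force: 0.0
```

Request:
{"fn": "play_rows", "kwargs": {
  "motion": [
    [[0,0,0,0,0,0],[0,0,0,0,0,0]]
  ]
}}

```text
time_s: 12.9
position: [0.4707, 0.1084, 0.0489]
tcp_rot: [[-1.0, -0.001, 0.001], [-0.001, 1.0, 0.0], [-0.001, 0.0, -1.0]]
force: [-0.3, 0.1, -0.0]
opening: 1.003
grasp_force: 0.0
```

Settled, well centred. Close and lift.

In the tool's units: 0.002 m is 0.005.

Request:
{"fn": "play_rows", "kwargs": {
  "motion": [
    [[0,0,0.005,0,0,0],[0,0,0.005,0,0,0],[0,0,0.005,0,0,0],[0,0,0.005,0,0,0],[0,0,0.005,0,0,0],[0,0,0.005,0,0,0],[0,0,0.005,0,0,0],[0,0,0.005,0,0,0]]
  ],
  "fingers": 0.03
}}

```text
time_s: 13.57
position: [0.4704, 0.1076, 0.0468]
tcp_rot: [[-1.0, 0.0, 0.0], [0.0, 1.0, -0.0], [-0.0, -0.0, -1.0]]
force: [-0.7, -0.3, 2.7]
opening: 0.591
grasp_force: 30.0
```

In the tool's units: -0.16 m is -0.4, -0.145 m is -0.3625.

Request:
{"fn": "play_rows", "kwargs": {
  "motion": [
    [[0,0,-0.01,0,0,0],[0,0,-0.035,0,0,0],[0,0,-0.085,0,0,0],[0,0,-0.15,0,0,0],[0,0,-0.225,0,0,0],[0,0,-0.3,0,0,0],[0,0,-0.3625,0,0,0],[0,0,-0.4,0,0,0]]
  ]
}}

```text
time_s: 14.23
position: [0.4708, 0.1079, 0.2098]
tcp_rot: [[-1.0, 0.0, 0.004], [0.0, 1.0, 0.0], [-0.004, 0.0, -1.0]]
force: [0.6, 0.2, -3.4]
opening: 0.593
grasp_force: 30.0
```

In the tool's units: 0.235 m is 0.5875, 0.095 m is 0.2375.

Request:
{"fn": "play_rows", "kwargs": {
  "motion": [
    [[-0.0025,0.025,0,0,0,0],[-0.01,0.075,0,0,0,0],[-0.02,0.15,0,0,0,0],[-0.03,0.2375,0,0,0,0],[-0.04,0.325,0,0,0,0],[-0.0525,0.4125,0,0,0,0],[-0.0625,0.5,0,0,0,0],[-0.075,0.5875,0,0,0,0]]
  ]
}}

```text
time_s: 14.9
position: [0.4985, 0.3448, 0.2048]
tcp_rot: [[-1.0, 0.0, -0.004], [0.0, 1.0, -0.001], [0.004, -0.001, -1.0]]
force: [0.1, -0.5, -2.4]
opening: 0.588
grasp_force: 30.0
```

Request:
{"fn": "play_rows", "kwargs": {
  "motion": [
    [[-0.01,0.0775,0,0,0,0],[-0.0175,0.14,0,0,0,0],[-0.0225,0.1825,0,0,0,0],[-0.0275,0.2125,0,0,0,0],[-0.0288,0.2263,0,0,0,0],[-0.0288,0.2288,0,0,0,0],[-0.0288,0.2288,0,0,0,0],[-0.0288,0.2288,0,0,0,0]]
  ]
}}

```text
time_s: 15.57
position: [0.5112, 0.4333, 0.2058]
tcp_rot: [[-1.0, 0.001, -0.002], [0.001, 1.0, -0.001], [0.002, -0.001, -1.0]]
force: [-0.1, -0.2, -1.8]
opening: 0.593
grasp_force: 30.0
```

In the tool's units: 0.059 m is 0.1475, 0.001 m is 0.0025.

Request:
{"fn": "play_rows", "kwargs": {
  "motion": [
    [[0,0.0025,0.0125,0,0,0],[0,0.0025,0.0375,0,0,0],[0,0.0025,0.0675,0,0,0],[0,0.0025,0.095,0,0,0],[0,0.0025,0.1175,0,0,0],[0,0.0025,0.1325,0,0,0],[0,0.0025,0.1425,0,0,0],[0,0.0025,0.1475,0,0,0]]
  ]
}}

```text
time_s: 16.23
position: [0.5116, 0.435, 0.1464]
tcp_rot: [[-1.0, 0.0, -0.001], [0.0, 1.0, -0.001], [0.001, -0.001, -1.0]]
force: [-0.1, -0.1, -2.6]
opening: 0.59
grasp_force: 30.0
```

In the tool's units: 0.003 m is 0.0075, 0.001 m is 0.0025.

Request:
{"fn": "play_rows", "kwargs": {
  "motion": [
    [[0,0,0.0025,0,0,0],[0,0,0.005,0,0,0],[0,0,0.0075,0,0,0],[0,0,0.0075,0,0,0],[0,0,0.0075,0,0,0]]
  ]
}}

```text
time_s: 16.65
position: [0.512, 0.4354, 0.1449]
tcp_rot: [[-1.0, 0.0, 0.001], [0.0, 1.0, 0.0], [-0.001, 0.0, -1.0]]
force: [-0.9, 0.8, -1.5]
opening: 0.589
grasp_force: 30.0
```

In the tool's units: 0.003 m is 0.0075, 0.001 m is 0.0025.

Request:
{"fn": "play_rows", "kwargs": {
  "motion": [
    [[0,0,0.0025,0,0,0],[0,0,0.005,0,0,0],[0,0,0.0075,0,0,0],[0,0,0.0075,0,0,0],[0,0,0.0075,0,0,0]]
  ]
}}

```text
time_s: 17.07
position: [0.512, 0.4353, 0.1419]
tcp_rot: [[-1.0, 0.0, 0.0], [0.0, 1.0, 0.0], [-0.0, 0.0, -1.0]]
force: [-1.2, 0.2, 0.0]
opening: 0.593
grasp_force: 30.0
```

In the tool's units: 0.001 m is 0.0025, 0.0005 m is 0.0013.

Request:
{"fn": "play_rows", "kwargs": {
  "motion": [
    [[0,0,0.0013,0,0,0],[0,0,0.0025,0,0,0],[0,0,0.0025,0,0,0]]
  ]
}}

```text
time_s: 17.32
position: [0.5121, 0.4353, 0.1418]
tcp_rot: [[-1.0, 0.0, 0.001], [0.0, 1.0, 0.0], [-0.001, 0.0, -1.0]]
force: [-2.3, -1.6, 4.7]
opening: 0.59
grasp_force: 30.0
```

Request:
{"fn": "play_rows", "kwargs": {
  "motion": [
    [[0,0,0,0,0,0],[0,0,0,0,0,0],[0,0,0,0,0,0],[0,0,0,0,0,0],[0,0,0,0,0,0],[0,0,0,0,0,0]]
  ],
  "fingers": 0.087
}}

```text
time_s: 17.82
position: [0.5119, 0.4352, 0.1403]
tcp_rot: [[-1.0, 0.001, -0.0], [0.001, 1.0, -0.0], [0.0, -0.0, -1.0]]
force: [-0.8, 0.2, 0.2]
opening: 0.946
grasp_force: 0.0
```

In the tool's units: -0.09 m is -0.225, -0.085 m is -0.2125.

Request:
{"fn": "play_rows", "kwargs": {
  "motion": [
    [[0,0,-0.0125,0,0,0],[0,0,-0.05,0,0,0],[0,0,-0.1125,0,0,0],[0,0,-0.175,0,0,0],[-0.005,-0.02,-0.2125,0,0,0],[-0.025,-0.07,-0.225,0,0,0],[-0.05,-0.145,-0.225,0,0,0],[-0.075,-0.225,-0.225,0,0,0]]
  ]
}}

```text
time_s: 18.48
position: [0.5422, 0.3448, 0.2317]
tcp_rot: [[-1.0, -0.002, 0.002], [-0.002, 1.0, 0.001], [-0.002, 0.001, -1.0]]
force: [-0.3, 0.6, -0.4]
opening: 0.997
grasp_force: 0.0
```

In the tool's units: -0.295 m is -0.7375, -0.258 m is -0.645.

Request:
{"fn": "play_rows", "kwargs": {
  "motion": [
    [[-0.0275,-0.09,0,0,0,0],[-0.055,-0.1825,0,0,0,0],[-0.085,-0.275,0,0,0,0],[-0.115,-0.3675,0,0,0,0],[-0.145,-0.46,0,0,0,0],[-0.175,-0.5525,0,0,0,0],[-0.205,-0.645,0,0,0,0],[-0.235,-0.7375,0,0,0,0]]
  ]
}}

```text
time_s: 19.15
position: [0.6357, 0.0477, 0.2308]
tcp_rot: [[-1.0, 0.001, -0.0], [0.001, 1.0, -0.0], [0.0, -0.0, -1.0]]
force: [0.0, 0.6, 0.8]
opening: 0.999
grasp_force: 0.0
```

In the tool's units: -0.13 m is -0.325, -0.126 m is -0.315.

Request:
{"fn": "play_rows", "kwargs": {
  "motion": [
    [[-0.0275,-0.0875,0.0125,0,0,0],[-0.0525,-0.1625,0.0375,0,0,0],[-0.075,-0.23,0.075,0,0,0],[-0.09,-0.2825,0.1125,0,0,0],[-0.1,-0.315,0.15,0,0,0],[-0.105,-0.325,0.18,0,0,0],[-0.105,-0.325,0.2,0,0,0],[-0.105,-0.325,0.2,0,0,0]]
  ]
}}

```text
time_s: 19.82
position: [0.6757, -0.0785, 0.148]
tcp_rot: [[-1.0, 0.0, -0.005], [0.0, 1.0, 0.002], [0.005, 0.002, -1.0]]
force: [-0.2, 0.4, 0.3]
opening: 1.0
grasp_force: 0.0
```

```bash
python3 - <<'E'
from h import *
locate("silver_tier",(.512,.434),.095)
c=imaging.capture("scene");cv2.imwrite("pics/s1.png",cv2.resize(c["frame"][200:420,220:620,::-1],None,fx=2,fy=2))
print(bot.read_state()["position"])
E
```

```text
silver_tier scene [0.5113 0.4366] err 0.026 2836
silver_tier top [0.5113 0.4364] err 0.09 1796
[ 0.67812677 -0.07856575  0.15176283]
```

View pics/s1.png

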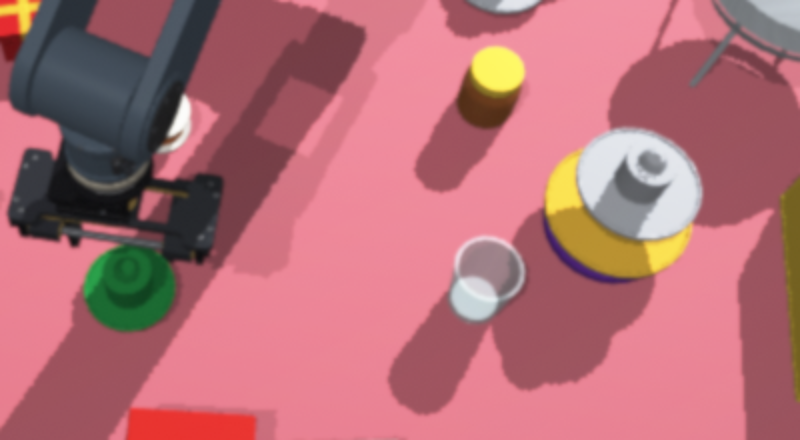

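The silver tier sits level on the gold at crop (640,185). The gripper is above the green tier at crop (130,285).

Request:
{"fn": "play_rows", "kwargs": {
  "motion": [
    [[0,-0.0038,0.025,0,0,0],[0,-0.0038,0.075,0,0,0],[0,-0.0038,0.1375,0,0,0],[0,-0.0038,0.195,0,0,0],[0,-0.0038,0.235,0,0,0],[0,-0.0038,0.255,0,0,0],[0,-0.0038,0.26,0,0,0],[0,-0.0038,0.26,0,0,0]]
  ]
}}

```text
time_s: 20.73
position: [0.6776, -0.0812, 0.0463]
tcp_rot: [[-1.0, 0.0, -0.0], [0.0, 1.0, 0.0], [0.0, 0.0, -1.0]]
force: [0.2, 0.1, 0.2]
opening: 1.0
grasp_force: 0.0
```

Request:
{"fn": "play_rows", "kwargs": {
  "motion": [
    [[0,0,0,0,0,0],[0,0,0,0,0,0]]
  ]
}}

```text
time_s: 20.9
position: [0.6787, -0.0816, 0.0481]
tcp_rot: [[-1.0, 0.0, 0.003], [0.0, 1.0, -0.001], [-0.003, -0.001, -1.0]]
force: [0.2, 0.6, -0.5]
opening: 1.003
grasp_force: 0.0
```

In the tool's units: 0.001 m is 0.0025.

Request:
{"fn": "play_rows", "kwargs": {
  "motion": [
    [[0,0,0.0025,0,0,0],[0,0,0.0025,0,0,0],[0,0,0.0025,0,0,0],[0,0,0.0025,0,0,0],[0,0,0.0025,0,0,0],[0,0,0.0025,0,0,0],[0,0,0.0025,0,0,0],[0,0,0.0025,0,0,0]]
  ],
  "fingers": 0.03
}}

```text
time_s: 21.57
position: [0.6776, -0.0813, 0.0456]
tcp_rot: [[-1.0, 0.001, -0.0], [0.001, 1.0, 0.0], [0.0, 0.0, -1.0]]
force: [-0.2, -0.1, 0.5]
opening: 0.595
grasp_force: 30.0
```

In the tool's units: -0.21 m is -0.525, -0.18 m is -0.45.

Request:
{"fn": "play_rows", "kwargs": {
  "motion": [
    [[0,0,-0.0125,0,0,0],[0,0,-0.045,0,0,0],[0,0,-0.1075,0,0,0],[0,0,-0.1875,0,0,0],[0,0,-0.275,0,0,0],[0,0,-0.3625,0,0,0],[0.005,0.02,-0.45,0,0,0],[0.02,0.06,-0.525,0,0,0]]
  ]
}}

```text
time_s: 22.23
position: [0.6707, -0.0591, 0.2594]
tcp_rot: [[-1.0, 0.003, 0.004], [0.003, 1.0, -0.002], [-0.004, -0.002, -1.0]]
force: [1.4, 0.3, -1.2]
opening: 0.586
grasp_force: 30.0
```

In the tool's units: 0.259 m is 0.6475, 0.224 m is 0.56.

Request:
{"fn": "play_rows", "kwargs": {
  "motion": [
    [[0.0175,0.055,0,0,0,0],[0.04,0.125,0,0,0,0],[0.0675,0.21,0,0,0,0],[0.095,0.2975,0,0,0,0],[0.1225,0.385,0,0,0,0],[0.15,0.4725,0,0,0,0],[0.1775,0.56,0,0,0,0],[0.205,0.6475,0,0,0,0]]
  ]
}}

```text
time_s: 22.9
position: [0.5867, 0.2032, 0.2566]
tcp_rot: [[-1.0, 0.001, 0.001], [0.001, 1.0, 0.0], [-0.001, 0.0, -1.0]]
force: [0.5, -0.6, -1.6]
opening: 0.591
grasp_force: 30.0
```

In the tool's units: 0.226 m is 0.565, 0.213 m is 0.5325.

Request:
{"fn": "play_rows", "kwargs": {
  "motion": [
    [[0.0275,0.0875,0,0,0,0],[0.055,0.175,0,0,0,0],[0.0825,0.2625,0,0,0,0],[0.11,0.345,0,0,0,0],[0.135,0.4175,0,0,0,0],[0.155,0.4825,0,0,0,0],[0.17,0.5325,0,0,0,0],[0.18,0.565,0,0,0,0]]
  ]
}}

```text
time_s: 23.57
position: [0.5144, 0.4301, 0.2565]
tcp_rot: [[-1.0, -0.002, 0.0], [-0.002, 1.0, 0.001], [-0.0, 0.001, -1.0]]
force: [0.5, -0.0, -1.1]
opening: 0.591
grasp_force: 30.0
```

In the tool's units: 0.007 m is 0.0175, 0.002 m is 0.005.

Request:
{"fn": "play_rows", "kwargs": {
  "motion": [
    [[0.005,0.0125,0,0,0,0],[0.0075,0.0175,0,0,0,0],[0.0075,0.0175,0,0,0,0],[0.0075,0.0175,0,0,0,0],[0.0075,0.0175,0,0,0,0]]
  ]
}}

```text
time_s: 23.98
position: [0.5135, 0.4334, 0.2556]
tcp_rot: [[-1.0, 0.002, -0.0], [0.002, 1.0, -0.001], [0.0, -0.001, -1.0]]
force: [-0.9, 0.4, -1.8]
opening: 0.593
grasp_force: 30.0
```

In the tool's units: 0.045 m is 0.1125, 0.001 m is 0.0025.

Request:
{"fn": "play_rows", "kwargs": {
  "motion": [
    [[0.0025,0.0025,0.0125,0,0,0],[0.0025,0.0025,0.0325,0,0,0],[0.0025,0.0025,0.0575,0,0,0],[0.0025,0.0025,0.08,0,0,0],[0.0025,0.0025,0.0975,0,0,0],[0.0025,0.0025,0.1075,0,0,0],[0.0025,0.0025,0.1125,0,0,0],[0.0025,0.0025,0.1125,0,0,0]]
  ]
}}

```text
time_s: 24.65
position: [0.5116, 0.4356, 0.2097]
tcp_rot: [[-1.0, 0.0, -0.001], [0.0, 1.0, -0.001], [0.001, -0.001, -1.0]]
force: [-0.1, -0.1, -1.0]
opening: 0.59
grasp_force: 30.0
```

In the tool's units: 0.002 m is 0.005, 0.001 m is 0.0025.

Request:
{"fn": "play_rows", "kwargs": {
  "motion": [
    [[0,0,0.0025,0,0,0],[0,0,0.005,0,0,0],[0,0,0.005,0,0,0],[0,0,0.005,0,0,0]]
  ]
}}

```text
time_s: 24.98
position: [0.512, 0.4359, 0.2089]
tcp_rot: [[-1.0, 0.0, 0.001], [0.0, 1.0, 0.0], [-0.001, 0.0, -1.0]]
force: [-0.6, -0.5, -1.0]
opening: 0.591
grasp_force: 30.0
```

Request:
{"fn": "play_rows", "kwargs": {
  "motion": [
    [[0,0,0.0025,0,0,0],[0,0,0.005,0,0,0],[0,0,0.005,0,0,0],[0,0,0.005,0,0,0]]
  ]
}}

```text
time_s: 25.32
position: [0.5118, 0.4357, 0.2065]
tcp_rot: [[-1.0, 0.0, -0.0], [0.0, 1.0, -0.0], [0.0, -0.0, -1.0]]
force: [0.4, 0.5, -2.4]
opening: 0.589
grasp_force: 30.0
```

In the tool's units: 0.001 m is 0.0025, 0.0005 m is 0.0013.

Request:
{"fn": "play_rows", "kwargs": {
  "motion": [
    [[0,0,0.0013,0,0,0],[0,0,0.0025,0,0,0],[0,0,0.0025,0,0,0],[0,0,0.0025,0,0,0]]
  ]
}}

```text
time_s: 25.65
position: [0.5119, 0.4358, 0.2056]
tcp_rot: [[-1.0, 0.0, 0.0], [0.0, 1.0, 0.0], [-0.0, 0.0, -1.0]]
force: [-0.1, 0.0, -1.3]
opening: 0.589
grasp_force: 30.0
```

In the tool's units: 0.001 m is 0.0025, 0.0005 m is 0.0013.

Request:
{"fn": "play_rows", "kwargs": {
  "motion": [
    [[0,0,0.0013,0,0,0],[0,0,0.0025,0,0,0],[0,0,0.0025,0,0,0],[0,0,0.0025,0,0,0]]
  ]
}}

```text
time_s: 25.98
position: [0.5121, 0.4358, 0.2055]
tcp_rot: [[-1.0, 0.0, 0.001], [0.0, 1.0, 0.0], [-0.001, 0.0, -1.0]]
force: [-1.0, -1.2, 5.2]
opening: 0.591
grasp_force: 30.0
```

Seated. Release and rise.

Request:
{"fn": "play_rows", "kwargs": {
  "motion": [
    [[0,0,0,0,0,0],[0,0,0,0,0,0],[0,0,0,0,0,0],[0,0,0,0,0,0],[0,0,0,0,0,0],[0,0,0,0,0,0]]
  ],
  "fingers": 0.087
}}

```text
time_s: 26.48
position: [0.5118, 0.4357, 0.2042]
tcp_rot: [[-1.0, 0.0, -0.0], [0.0, 1.0, -0.0], [0.0, -0.0, -1.0]]
force: [-0.5, 0.6, -0.3]
opening: 0.95
grasp_force: 0.0
```

In the tool's units: -0.096 m is -0.24, -0.09 m is -0.225.

Request:
{"fn": "play_rows", "kwargs": {
  "motion": [
    [[0,0,-0.0125,0,0,0],[0,0,-0.05,0,0,0],[0,0,-0.1125,0,0,0],[0,0,-0.175,0,0,0],[0,-0.02,-0.2125,0,0,0],[-0.0075,-0.07,-0.225,0,0,0],[-0.0175,-0.15,-0.225,0,0,0],[-0.03,-0.24,-0.225,0,0,0]]
  ]
}}

```text
time_s: 27.15
position: [0.5236, 0.3395, 0.2955]
tcp_rot: [[-1.0, -0.002, 0.002], [-0.002, 1.0, 0.001], [-0.002, 0.001, -1.0]]
force: [0.5, -1.2, 0.7]
opening: 0.998
grasp_force: 0.0
```

In the tool's units: -0.311 m is -0.7775, -0.038 m is -0.095.

Request:
{"fn": "play_rows", "kwargs": {
  "motion": [
    [[-0.015,-0.095,0,0,0,0],[-0.03,-0.1925,0,0,0,0],[-0.045,-0.29,0,0,0,0],[-0.06,-0.3875,0,0,0,0],[-0.075,-0.485,0,0,0,0],[-0.0875,-0.5825,0,0,0,0],[-0.1025,-0.68,0,0,0,0],[-0.1175,-0.7775,0,0,0,0]]
  ]
}}

```text
time_s: 27.82
position: [0.5702, 0.0264, 0.2949]
tcp_rot: [[-1.0, 0.001, 0.0], [0.001, 1.0, -0.0], [-0.0, -0.0, -1.0]]
force: [1.0, -0.2, -0.8]
opening: 1.002
grasp_force: 0.0
```

In the tool's units: -0.277 m is -0.6925, -0.251 m is -0.6275.

Request:
{"fn": "play_rows", "kwargs": {
  "motion": [
    [[-0.015,-0.095,0.0125,0,0,0],[-0.03,-0.19,0.0375,0,0,0],[-0.045,-0.285,0.075,0,0,0],[-0.06,-0.38,0.1125,0,0,0],[-0.075,-0.47,0.15,0,0,0],[-0.0875,-0.5525,0.2,0,0,0],[-0.1,-0.6275,0.25,0,0,0],[-0.11,-0.6925,0.3,0,0,0]]
  ]
}}

```text
time_s: 28.48
position: [0.6142, -0.2513, 0.174]
tcp_rot: [[-1.0, 0.002, 0.001], [0.002, 1.0, -0.001], [-0.001, -0.001, -1.0]]
force: [0.3, -0.2, -0.1]
opening: 0.998
grasp_force: 0.0
```

In the tool's units: 0.035 m is 0.0875, -0.002 m is -0.005.

Request:
{"fn": "play_rows", "kwargs": {
  "motion": [
    [[-0.005,-0.0425,0.05,0,0,0],[-0.0075,-0.0625,0.075,0,0,0],[-0.0075,-0.07,0.0875,0,0,0],[-0.0075,-0.07,0.0875,0,0,0],[-0.0075,-0.07,0.0875,0,0,0]]
  ]
}}

```text
time_s: 28.9
position: [0.6175, -0.2754, 0.1402]
tcp_rot: [[-1.0, -0.0, 0.0], [-0.0, 1.0, 0.0], [-0.0, 0.0, -1.0]]
force: [0.0, 0.5, -0.4]
opening: 0.998
grasp_force: 0.0
```

```bash
python3 - <<'E'
from h import *
locate("green_tier",(.512,.436),.16)
c=imaging.capture("scene");cv2.imwrite("pics/gr1.png",cv2.resize(c["frame"][200:420,160:600,::-1],None,fx=1.8,fy=1.8))
print(bot.read_state()["position"])
E
```

```text
green_tier scene [0.5118 0.4368] err 0.04 1846
green_tier top [0.5126 0.438 ] err 0.059 1264
[ 0.61819773 -0.27548041  0.14096408]
```

View pics/gr1.png

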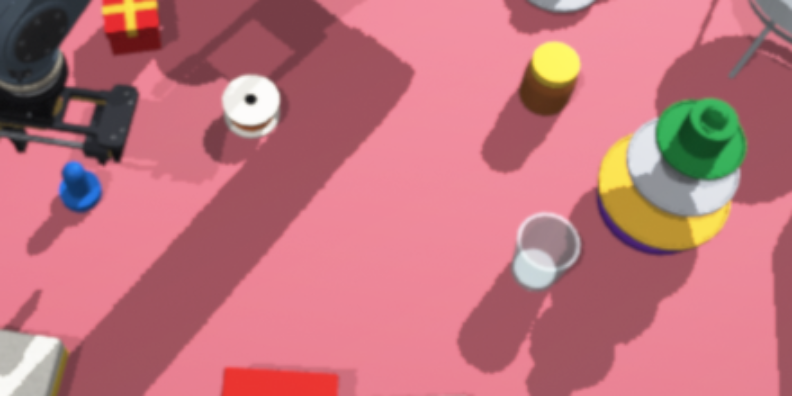

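The green tier is level on the silver at crop (702,140). The gripper hangs over the topper at crop (80,187).

In the tool's units: 0.098 m is 0.245, -0.0015 m is -0.0038.

Request:
{"fn": "play_rows", "kwargs": {
  "motion": [
    [[0.0025,-0.0038,0.025,0,0,0],[0.0025,-0.0038,0.075,0,0,0],[0.0025,-0.0038,0.13,0,0,0],[0.0025,-0.0038,0.1825,0,0,0],[0.0025,-0.0038,0.22,0,0,0],[0.0025,-0.0038,0.24,0,0,0],[0.0025,-0.0038,0.245,0,0,0],[0.0025,-0.0038,0.245,0,0,0]]
  ]
}}

```text
time_s: 29.82
position: [0.6163, -0.2776, 0.0409]
tcp_rot: [[-1.0, 0.0, -0.001], [0.0, 1.0, 0.001], [0.001, 0.001, -1.0]]
force: [-0.9, -0.5, 1.1]
opening: 0.994
grasp_force: 0.0
```

Request:
{"fn": "play_rows", "kwargs": {
  "motion": [
    [[0,0,0,0,0,0],[0,0,0,0,0,0]]
  ]
}}

```text
time_s: 29.98
position: [0.6174, -0.2783, 0.0429]
tcp_rot: [[-1.0, 0.0, 0.002], [0.0, 1.0, -0.001], [-0.002, -0.001, -1.0]]
force: [-0.1, -0.1, 0.2]
opening: 1.003
grasp_force: 0.0
```

Request:
{"fn": "play_rows", "kwargs": {
  "motion": [
    [[0,0,0,0,0,0],[0,0,0,0,0,0],[0,0,0,0,0,0],[0,0,0,0,0,0],[0,0,0,0,0,0],[0,0,0,0,0,0],[0,0,0,0,0,0],[0,0,0,0,0,0]]
  ],
  "fingers": 0.01
}}

```text
time_s: 30.65
position: [0.6165, -0.2778, 0.0415]
tcp_rot: [[-1.0, 0.0, -0.0], [0.0, 1.0, 0.0], [0.0, 0.0, -1.0]]
force: [-0.1, -0.6, -0.3]
opening: 0.477
grasp_force: 0.0
```

Request:
{"fn": "play_rows", "kwargs": {
  "motion": [
    [[0,0,0,0,0,0],[0,0,0,0,0,0],[0,0,0,0,0,0],[0,0,0,0,0,0],[0,0,0,0,0,0],[0,0,0,0,0,0]]
  ]
}}

```text
time_s: 31.15
position: [0.6165, -0.2778, 0.0415]
tcp_rot: [[-1.0, 0.0, -0.0], [0.0, 1.0, 0.0], [0.0, 0.0, -1.0]]
force: [-1.4, 0.3, -0.7]
opening: 0.311
grasp_force: 30.0
```

In the tool's units: -0.215 m is -0.5375, -0.185 m is -0.4625.

Request:
{"fn": "play_rows", "kwargs": {
  "motion": [
    [[0,0,-0.0125,0,0,0],[0,0,-0.05,0,0,0],[0,0,-0.1125,0,0,0],[0,0,-0.2,0,0,0],[0,0,-0.2875,0,0,0],[0.0025,0.02,-0.375,0,0,0],[0.01,0.07,-0.4625,0,0,0],[0.02,0.1375,-0.5375,0,0,0]]
  ]
}}

```text
time_s: 31.82
position: [0.609, -0.2244, 0.2594]
tcp_rot: [[-1.0, 0.003, 0.003], [0.003, 1.0, -0.002], [-0.003, -0.002, -1.0]]
force: [0.6, 0.4, -0.0]
opening: 0.314
grasp_force: 30.0
```

In the tool's units: 0.292 m is 0.73, -0.058 m is -0.145.

Request:
{"fn": "play_rows", "kwargs": {
  "motion": [
    [[0.0125,0.085,-0.05,0,0,0],[0.025,0.175,-0.0875,0,0,0],[0.0388,0.2675,-0.1125,0,0,0],[0.0525,0.36,-0.1325,0,0,0],[0.0663,0.4525,-0.145,0,0,0],[0.08,0.545,-0.145,0,0,0],[0.0938,0.6375,-0.145,0,0,0],[0.1075,0.73,-0.145,0,0,0]]
  ]
}}

```text
time_s: 32.48
position: [0.5648, 0.0709, 0.3151]
tcp_rot: [[-1.0, 0.001, 0.0], [0.001, 1.0, -0.0], [-0.0, -0.0, -1.0]]
force: [0.4, -0.5, -1.8]
opening: 0.31
grasp_force: 30.0
```

In the tool's units: 0.28 m is 0.7, 0.252 m is 0.63.

Request:
{"fn": "play_rows", "kwargs": {
  "motion": [
    [[0.0125,0.0925,0,0,0,0],[0.0275,0.185,0,0,0,0],[0.04,0.2775,0,0,0,0],[0.055,0.37,0,0,0,0],[0.0675,0.4625,0,0,0,0],[0.08,0.55,0,0,0,0],[0.0925,0.63,0,0,0,0],[0.1025,0.7,0,0,0,0]]
  ]
}}

```text
time_s: 33.15
position: [0.5236, 0.3514, 0.3147]
tcp_rot: [[-1.0, -0.001, -0.0], [-0.001, 1.0, 0.0], [0.0, 0.0, -1.0]]
force: [0.6, -0.1, -0.5]
opening: 0.314
grasp_force: 30.0
```

In the tool's units: 0.0865 m is 0.2163, 0.083 m is 0.2075.

Request:
{"fn": "play_rows", "kwargs": {
  "motion": [
    [[0.01,0.06,0,0,0,0],[0.0175,0.11,0,0,0,0],[0.025,0.1525,0,0,0,0],[0.03,0.185,0,0,0,0],[0.0313,0.2075,0,0,0,0],[0.0313,0.2163,0,0,0,0],[0.0313,0.2163,0,0,0,0],[0.0313,0.2163,0,0,0,0]]
  ]
}}

```text
time_s: 33.82
position: [0.5126, 0.435, 0.3144]
tcp_rot: [[-1.0, 0.001, -0.0], [0.001, 1.0, -0.001], [0.0, -0.001, -1.0]]
force: [-0.2, -0.8, -0.6]
opening: 0.313
grasp_force: 30.0
```

Request:
{"fn": "play_rows", "kwargs": {
  "motion": [
    [[0,0,0,0,0,0],[0,0,0,0,0,0]]
  ]
}}

```text
time_s: 33.98
position: [0.5127, 0.4348, 0.3146]
tcp_rot: [[-1.0, 0.002, -0.0], [0.002, 1.0, -0.0], [0.0, -0.0, -1.0]]
force: [-0.4, 0.0, -1.2]
opening: 0.313
grasp_force: 30.0
```

In the tool's units: 0.044 m is 0.11, 0.001 m is 0.0025.

Request:
{"fn": "play_rows", "kwargs": {
  "motion": [
    [[0,0.0025,0.0125,0,0,0],[0,0.0025,0.0325,0,0,0],[0,0.0025,0.0575,0,0,0],[0,0.0025,0.08,0,0,0],[0,0.0025,0.0975,0,0,0],[0,0.0025,0.105,0,0,0],[0,0.0025,0.11,0,0,0],[0,0.0025,0.11,0,0,0]]
  ]
}}

```text
time_s: 34.65
position: [0.5122, 0.4367, 0.2698]
tcp_rot: [[-1.0, 0.0, -0.001], [0.0, 1.0, -0.001], [0.001, -0.001, -1.0]]
force: [0.3, 0.4, -0.4]
opening: 0.312
grasp_force: 30.0
```

In the tool's units: 0.002 m is 0.005, 0.001 m is 0.0025.

Request:
{"fn": "play_rows", "kwargs": {
  "motion": [
    [[0,0,0.0025,0,0,0],[0,0,0.005,0,0,0],[0,0,0.005,0,0,0],[0,0,0.005,0,0,0]]
  ]
}}

```text
time_s: 34.98
position: [0.5125, 0.4368, 0.2689]
tcp_rot: [[-1.0, 0.0, 0.001], [0.0, 1.0, 0.0], [-0.001, 0.0, -1.0]]
force: [0.5, 0.2, -1.4]
opening: 0.316
grasp_force: 30.0
```

In the tool's units: 0.002 m is 0.005, 0.001 m is 0.0025.

Request:
{"fn": "play_rows", "kwargs": {
  "motion": [
    [[0,0,0.0025,0,0,0],[0,0,0.005,0,0,0],[0,0,0.005,0,0,0],[0,0,0.005,0,0,0]]
  ]
}}

```text
time_s: 35.32
position: [0.5123, 0.4367, 0.2665]
tcp_rot: [[-1.0, 0.0, -0.0], [0.0, 1.0, -0.0], [0.0, -0.0, -1.0]]
force: [-0.1, -1.2, -1.7]
opening: 0.314
grasp_force: 30.0
```

In the tool's units: 0.001 m is 0.0025, 0.0005 m is 0.0013.

Request:
{"fn": "play_rows", "kwargs": {
  "motion": [
    [[0,0,0.0013,0,0,0],[0,0,0.0025,0,0,0],[0,0,0.0025,0,0,0],[0,0,0.0025,0,0,0]]
  ]
}}

```text
time_s: 35.65
position: [0.5126, 0.4368, 0.2664]
tcp_rot: [[-1.0, 0.0, 0.001], [0.0, 1.0, 0.0], [-0.001, 0.0, -1.0]]
force: [-1.1, -1.0, 3.3]
opening: 0.315
grasp_force: 30.0
```

Seated (contact +5 N). Release and clear.

Request:
{"fn": "play_rows", "kwargs": {
  "motion": [
    [[0,0,0,0,0,0],[0,0,0,0,0,0],[0,0,0,0,0,0],[0,0,0,0,0,0],[0,0,0,0,0,0],[0,0,0,0,0,0],[0,0,0,0,0,0],[0,0,0,0,0,0]]
  ],
  "fingers": 0.087
}}

```text
time_s: 36.32
position: [0.5124, 0.4367, 0.2654]
tcp_rot: [[-1.0, 0.0, -0.0], [0.0, 1.0, -0.0], [0.0, -0.0, -1.0]]
force: [0.3, -0.2, 0.5]
opening: 0.836
grasp_force: 0.0
```

In the tool's units: -0.095 m is -0.2375, -0.09 m is -0.225.

Request:
{"fn": "play_rows", "kwargs": {
  "motion": [
    [[0,0,-0.0125,0,0,0],[0,0,-0.05,0,0,0],[0,0,-0.1125,0,0,0],[0,0,-0.175,0,0,0],[0,-0.02,-0.2125,0,0,0],[0,-0.07,-0.225,0,0,0],[0,-0.15,-0.225,0,0,0],[0,-0.2375,-0.225,0,0,0]]
  ]
}}

```text
time_s: 36.98
position: [0.5124, 0.3419, 0.3567]
tcp_rot: [[-1.0, -0.002, 0.002], [-0.002, 1.0, 0.001], [-0.002, 0.001, -1.0]]
force: [1.3, -1.0, -0.3]
opening: 1.002
grasp_force: 0.0
```

In the tool's units: -0.12 m is -0.3, -0.11 m is -0.275.

Request:
{"fn": "play_rows", "kwargs": {
  "motion": [
    [[0,-0.075,0,0,0,0],[0,-0.15,0,0,0,0],[0,-0.225,0,0,0,0],[0,-0.275,0,0,0,0],[0,-0.3,0,0,0,0],[0,-0.3,0,0,0,0],[0,-0.3,0,0,0,0],[0,-0.3,0,0,0,0]]
  ]
}}

```text
time_s: 37.65
position: [0.5124, 0.2228, 0.3558]
tcp_rot: [[-1.0, -0.0, 0.001], [-0.0, 1.0, 0.001], [-0.001, 0.001, -1.0]]
force: [0.4, -0.3, 0.7]
opening: 1.0
grasp_force: 0.0
```

```bash
python3 - <<'E'
from h import *
locate("topper",(.512,.436),.225)
c=imaging.capture("scene");cv2.imwrite("pics/end.png",cv2.resize(c["frame"][160:400,380:640,::-1],None,fx=2.4,fy=2.4))
E
```

```text
topper scene [0.5116 0.4383] err 0.069 766
topper top none
```

View pics/end.png

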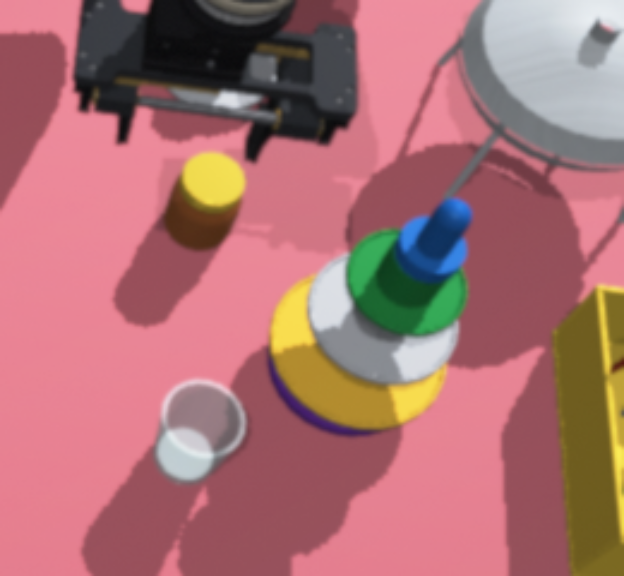

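The full stack stands upright, with the topper at crop (435,245), and the gripper is clear of it. Handing in.

```bash
python3 -c "
from rig import bot
print(bot.hand_in())"
```

```text
the job is handed in; nothing more can be done
None
```

The stand is built and handed in: gold, silver, green and the blue topper are stacked upright on the purple base and released, each centred within about 3 mm by camera, at about 38 s of the 120 s limit. The hand-in call gave no verdict.

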